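# Load the air steriliser's cartridge magazine

## Robot

A 7-joint arm with a two-finger parallel gripper is mounted at the origin on the work surface. World frame = base frame: x ahead of the robot, y to its left, z up, the work surface at z = 0. Lengths are in m, angles in degrees, forces in N, time in s.
With the tool pointing down it reaches from about 0.425 to 1.025 m from the base axis. Payload 9.4 kg.
Tool frame: the origin (TCP) lies between the finger pads; the fingertips stand 25 mm ahead of it and the grasp point (between the pads) lies 6 mm ahead of it (r.nose_length is the distance from the TCP to the fingertips, in m); z points along the fingers, y is the direction in which the jaws open and shut (so a half turn about z gives the same grasp; the last joint's range is limited). The gripper opens to 93 mm and grips with 3 to 60 N. Pads are 15 mm wide; open, the fingers measure 128 mm over their backs; the gripper's body (75 mm by 188 mm) begins 65 mm behind the grasp point.
Start: joints at [-76.759, 34.337, -0.143, 91.639, 0.103, 54.024, -4.572], TCP at [0.22, 0.691, 0.244] pointing down, gripper open.
Joint ranges: [-147.43, 147.43], [-19.82, 112.94], [-74.19, 73.91], [6.32, 146.72], [-59.91, 239.91], [6.04, 106.73], [-150.56, 150.56]. Speed limits (degrees/s): [127.2, 127.2, 172.46, 172.46, 180, 180, 180].

## Interface

Orientations are given as [roll, pitch, yaw] about the fixed x, y, z axes, in that order (R = Rz(yaw) Ry(pitch) Rx(roll)).
In Python, from rig import r, cams gives the robot as it stands.
- The arm moves only by the shell command python3 -m creep 'ROWS' [FORCE]. ROWS is text: rows parted by semicolons, each of 7 numbers parted by spaces: the closure, from 0 (fully open) to 1 (shut), then the shift along the tool's x, y, z in mm, then the turn, a rotation vector about the tool's x, y, z in degrees. In form: gripper tx ty tz wx wy wz; .... A call has 1 to 10 rows; each row shifts and turns the commanded pose from where the row before left it, along the tool's axes as they then stand; what a row does not reach is not made up. A row lasts 1/12 s, in which the tool goes at most 41.7 mm and 7.16 degrees, less where a joint would pass 70% of its speed; a pose out of reach is approached as far as the arm can. A call is refused whole if a number of a shift passes 41.7 or a number of a turn 7.16, either way. A call with a gripper value outside its range is refused whole. The fingers move at their own pace and stop on an object; FORCE is the grip in N (left out, the last holds). Time passes only in rows, so rows that do not move let the fingers close. It gives the time, the measured TCP pose, the force and the opening at its end, in the units of the state.
- r.get_state(): the state, without advancing time (a new reading comes with each control period).
- cams.capture(name): name is "side" or "top"; returns the picture (384x512x3 uint8, red, green, blue); there is no depth.
- cams.calibration(name): a dict with "fx", "fy", "cx", "cy" (pixels), "dist_coeffs" ([k1, k2, p1, p2, k3] as OpenCV has them; the pictures are not rectified), "eye" and "attitude" of the camera in the world. Camera axes: x right, y down, z forward; pixel columns grow to the right and rows downward; lengths in m; the calibration is good to about 2 mm. A picture is of the moment at which its call begins. calibration takes no time and is no camera call.
- r.job_done(): hands the job in, once; it reports no verdict.
The state is a dict: "time_s": time; "joint_pos": joint angles; "joint_vel": joint speeds; "joint_torque": joint torques, N m; "ee_pos": TCP position; "tcp_rot": TCP orientation; "wrist_force": force on the tool from outside, world axes, zero at the start; "moment": the same for the moment, N m; "width": opening from 0.0 (shut) to 1.0 (fully open).
Only numpy, scipy, OpenCV 4.12 (cv2) and the standard library are available. Lean on these libraries where they do the work, as an engineer would, in place of code of your own. Each camera call takes 0.05 s, during which the arm holds its last target. There are 200 camera calls.

## Task

Load the two spare filter cartridges into the steriliser's tube through its open trough, the long one first and then the short one, each pushing what is in the tube deeper, until all three cartridges sit end to end, fully home against the closed end. Then slide the gate fully shut across the mouth. Leave the bottle, stapler and mug where they stand.

Things in the scene. Friction and masses are not known exactly. Their poses are not given: they have to be found in the camera images.
- steriliser: Air steriliser, fixed: grey steel cabinet (180 x 170 x 138 mm, handle on top to 166 mm) with a straight loading magazine out of one side. Origin on the counter below the tube mouth's centre; y runs along the magazine from the tube out over the trough, x across, z up. Along y: cabinet -378 to -208 mm, tube -202 to 0, gate +7 to +12, open trough to +115.
- tube_mouth (a point): Centre of the tube's mouth at floor level, 30 mm above the counter; axes as the steriliser's (y points out of the tube). Square aluminium tube, 46 mm wide and 45 mm high inside, top 79 mm above the counter, 16 mm wide viewing slot along its roof. Tube and trough share one level floor, 78 mm wide.
- tube_end (a point): Centre of the inner face of the tube's closed end, 202 mm in from the mouth, at floor level. The three cartridges together are 205 mm long, so when all are home the last stands 3 mm out of the mouth (fingers need not enter the tube) and clears the gate by 4 mm. Sliding the cartridges takes only 1 to 4 N; the closed end is rigid.
- trough_mid (a point): Point on the trough floor, on its middle line, 65 mm out from the mouth: lay a cartridge about here, lengthwise. The trough has only low inward-sloping guide strips (18 to 115 mm out from the mouth), about 45 mm apart at the floor, tops 11 mm above it and 32 mm from the middle; its outer end is open.
- gate (a joint): Flat steel sliding gate at the mouth, 5 mm thick. Travel in m: 0 = shut (covering the mouth), up to 0.085 = drawn aside to the steriliser's +x. Starts open (0.055 to 0.08), mouth clear. Stays where left, takes about 2 N to slide; a cartridge standing more than 7 mm out of the mouth blocks it.
- gate_tab (a point): Centre of the outer (+x) face of the gate's upright tab, a plate 38 mm along y, 38 mm high (42 to 80 mm above the counter), 6 mm thick; moves with the gate. Push it to the steriliser's -x to shut. When shut it is at x = 40, y = 26 mm from the tube mouth.
- long_cartridge: Long spare filter cartridge, loose on the counter: round white ribbed body 34 mm in diameter between two square grey end caps 40 x 40 mm, 8 mm thick; 85 mm long overall. Lies on the flats of its caps. Origin: centre of its underside (20 mm below its centre line); y along its length, z up; both ends alike. About 0.19 kg.
- short_cartridge: Short spare filter cartridge, loose on the counter: round white ribbed body 34 mm in diameter between two square grey end caps 40 x 40 mm, 8 mm thick; 60 mm long overall. Lies on the flats of its caps. Origin: centre of its underside (20 mm below its centre line); y along its length, z up; both ends alike. About 0.14 kg.
- old_cartridge: Cartridge already in the tube, origin 40 to 100 mm in from the mouth, free to slide on: round white ribbed body 34 mm in diameter between two square grey end caps 40 x 40 mm, 8 mm thick; 60 mm long overall. Lies on the flats of its caps. Origin: centre of its underside (20 mm below its centre line); y along its length, z up; both ends alike. About 0.14 kg.
- sanitiser: Bystander: pale translucent bottle with a white cap, 60 mm in diameter, 170 mm tall, loose. Origin: centre of its foot.
- stapler: Bystander: black stapler, 150 x 36 x 48 mm, loose. Origin: centre of its underside; x along its length.
- mug: Bystander: white mug, 80 mm in diameter, 95 mm tall, loose. Origin: centre of its foot.
Things that resemble listed ones, but are neither listed nor needed, are in the scene too. What is shaped like the long_cartridge but purple or red is not meant. What is shaped like the old_cartridge but yellow is not meant.

How it is judged:
By the outcome, as a careful person would: the job done as asked, in the order asked, and still so for the second after the job is handed in, with the robot touching nothing.
It also fails if it takes over 72 s, if anything falls off the work surface, if the arm or the gripper's body presses on something with over 40 N, if the wrist force passes 120 N, or if a joint passes its speed limit or range.

## Working session

There is one attempt and no reset: what is moved stays moved. The work goes in short steps, Python scripts to look and compute and a shell command to move; the robot and the scene stay as the last step left them, time stands still between calls to the robot, and variables do not carry over. Pictures are saved under pics/ and viewed, about 8 in all and at most 12, crops included, and the job is handed in when it is done.

```bash
mkdir -p pics; ls; python3 - <<'E'
from rig import r,cams
import cv2
for n in("top","side"):
    cv2.imwrite(f"pics/{n}0.png",cams.capture(n)[:,:,::-1]); print(n,cams.calibration(n))
print(r.get_state(), r.nose_length)
E
```

```text
pics
top {'fx': 490.41513996632517, 'fy': 490.41513996632517, 'cx': 257.33793507227074, 'cy': 193.5122019535265, 'dist_coeffs': array([0.05220351, 0.        , 0.        , 0.        , 0.        ]), 'eye': array([0.45329761, 0.12584157, 1.08296343]), 'attitude': array([-174.228595  ,   -1.77168878,  -90.77723572])}
side {'fx': 355.35784878766856, 'fy': 355.35784878766856, 'cx': 258.4599505726197, 'cy': 189.37435928184107, 'dist_coeffs': array([-0.10035327,  0.        ,  0.        ,  0.        ,  0.        ]), 'eye': array([0.34846957, 0.80639922, 0.46076356]), 'attitude': array([-117.59091093,    0.56552929, -164.59679985])}
{'time_s': 0.1, 'joint_pos': array([-76.75855076,  34.38186347,  -0.14421285,  91.67674192,
         0.10437778,  54.02449961,  -4.57214547]), 'joint_vel': array([-0.01997186, -0.03673467,  0.0363293 , -0.02995576, -0.02588602,
        0.03966813,  0.0152192 ]), 'joint_torque': array([ 5.36493317e-03, -7.66551518e+01,  1.50234338e+00, -2.52937943e+01,
       -5.22753911e-02,  1.36431784e-02,  1.03816869e-04]), 'ee_pos': array([0.21955995, 0.69052235, 0.24281989]), 'tcp_rot': array([-1.79917520e+02,  9.54814247e-03,  1.62366866e+02]), 'wrist_force': array([-0.34162157, -0.22223889, -0.80407254]), 'moment': array([-0.01866015, -0.01588728, -0.03620299]), 'width': 0.9968564532308694} 0.025
```

View pics/top0.png

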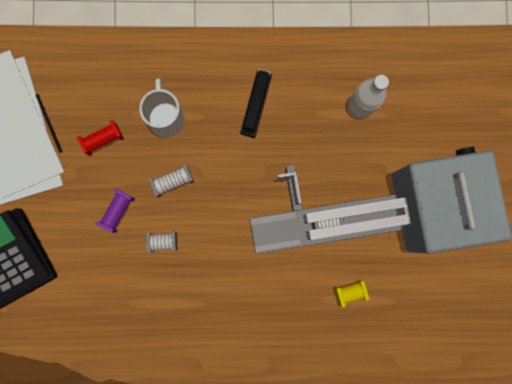

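View pics/side0.png

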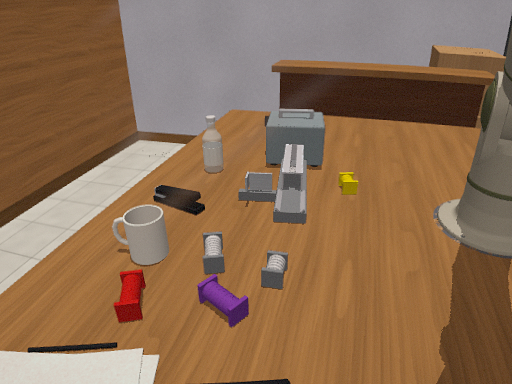

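The top view shows the long cartridge at about (171,180), the short at (162,242), and the trough from (255,232) to the tube mouth at (305,222). The gate tab is near (293,185). In the side view the long one is at (213,252) and the short at (275,269).

```bash
cat > h.py <<'E'
import numpy as np, cv2
from scipy.spatial.transform import Rotation as R
from rig import r,cams
def cal(n):
    c=cams.calibration(n);K=np.array([[c['fx'],0,c['cx']],[0,c['fy'],c['cy']],[0,0,1]])
    return K,c['dist_coeffs'],R.from_euler('xyz',c['attitude'],degrees=True).as_matrix(),c['eye']
def unproj(n,px,z):
    K,d,M,e=cal(n);u=cv2.undistortPoints(np.array(px,float).reshape(-1,1,2),K,d).reshape(-1,2)
    v=np.c_[u,np.ones(len(u))]@M.T; return e+v*((np.asarray(z)-e[2])/v[:,2])[:,None]
def proj(n,P):
    K,d,M,e=cal(n);return cv2.projectPoints((np.array(P,float).reshape(-1,3)-e)@M,np.zeros(3),np.zeros(3),K,d)[0].reshape(-1,2)
def crop(img,x0,y0,x1,y1,s,name):
    cv2.imwrite(name,cv2.resize(img[y0:y1,x0:x1,::-1],None,fx=s,fy=s,interpolation=cv2.INTER_CUBIC))
E
python3 - <<'E'
from h import *
im=cv2.imread('pics/top0.png')[:,:,::-1]
a=cv2.resize(im[160:260,140:200],None,fx=5,fy=5,interpolation=cv2.INTER_CUBIC)
b=cv2.resize(im[160:260,245:345],None,fx=5,fy=5,interpolation=cv2.INTER_CUBIC)
cv2.imwrite('pics/c1.png',np.hstack([a,b])[:,:,::-1])
E
```

```text
(no output)
```

View pics/c1.png

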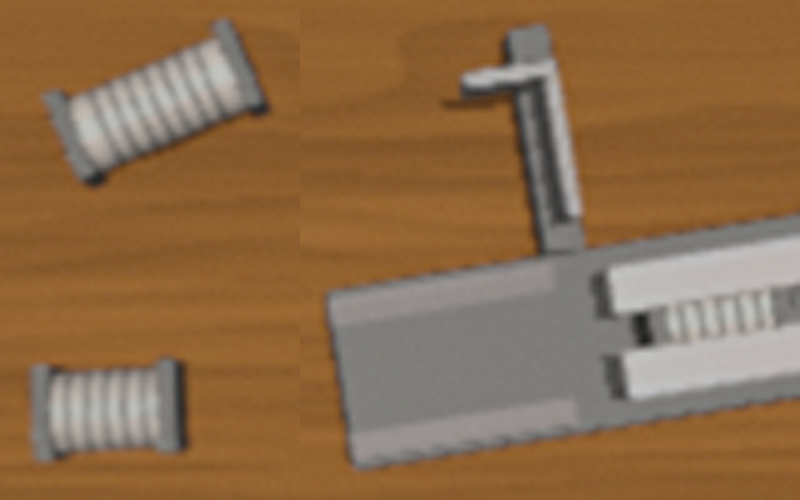

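```bash
cat > fit.py <<'E'
from h import *
from scipy.optimize import minimize
S=8
def boxpts(x,y,th,L,z0=0.):
    c,s=np.cos(th),np.sin(th);out=[]
    def add(y0,y1,hw,zl,zh):
        out.append(np.array([[x+a*c-b*s,y+a*s+b*c,z0+z] for a in(-hw,hw) for b in(y0,y1) for z in(zl,zh)]))
    add(-L/2,-L/2+.008,.02,0,.04);add(L/2-.008,L/2,.02,0,.04);add(-L/2,L/2,.0165,.006,.034); return out
def fit(n,im,roi,guess,L,z0=0.):
    x0,y0,x1,y1=roi
    c=cv2.resize(im[y0:y1,x0:x1],None,fx=S,fy=S,interpolation=cv2.INTER_LINEAR)
    hsv=cv2.cvtColor(c,cv2.COLOR_RGB2HSV);m=(hsv[...,1]<90).astype(np.uint8)
    k,l,st,_=cv2.connectedComponentsWithStats(m);m=(l==1+np.argmax(st[1:,4])).astype(np.uint8)
    def cost(p):
        q=np.zeros_like(m)
        for b in boxpts(p[0],p[1],np.radians(p[2]*100),L,z0):
            u=(proj(n,b)-[x0,y0]+.5)*S-.5
            cv2.fillConvexPoly(q,cv2.convexHull(np.round(u).astype(np.int32)),1)
        return 1-(m&q).sum()/max((m|q).sum(),1)
    g=np.array(guess,float);sim=np.vstack([g]+[g+d for d in np.eye(3)*[.012,.012,.1]])
    o=minimize(cost,g,method='Nelder-Mead',options=dict(initial_simplex=sim,maxiter=300,xatol=1e-4,fatol=1e-4))
    return o.x*[1,1,100],1-o.fun
E
python3 - <<'E'
from fit import *
im=cv2.imread('pics/top0.png')[:,:,::-1]
for px,roi,L,t in(((171,180),(142,158,200,202),.085,.2),((162,242),(140,225,185,258),.06,0)):
    g=unproj('top',[px],.02)[0]; print(g,fit('top',im,roi,[g[0],g[1],t],L), fit('top',im,roi,[g[0],g[1],-t],L))
e=unproj('top',[(251,218.6),(255.4,253)],.03);print('trough end',e,np.linalg.norm(e[0]-e[1]))
t=unproj('top',[(306.4,214),(310.6,239.4),(405,198.5),(409,226)],.079);print('tube top',t)
b=unproj('top',[(337,222.8),(337.,224)],.07);print(b)
g=unproj('top',[(245+(468-300)/5,160+75/5),(245+(550-300)/5,160+62/5)],.08);print('tab',g)
E
```

```text
[0.59175622 0.27855339 0.02      ] (array([ 0.59097707,  0.27792949, 22.56949834]), np.float64(0.9075520292443817)) (array([ 0.591325  ,  0.27786444, 23.19092601]), np.float64(0.9089395358518056))
[0.45817931 0.29702839 0.02      ] (array([0.45925053, 0.29862233, 1.85276181]), np.float64(0.9322673836560739)) (array([0.45925053, 0.29862233, 1.85276181]), np.float64(0.9322673836560739))
trough end [[0.50533679 0.10617663 0.03      ]
 [0.4319607  0.09769029 0.03      ]] 0.0738652026354428
tube top [[ 0.51102125 -0.00688062  0.079     ]
 [ 0.45898874 -0.01422077  0.079     ]
 [ 0.54084467 -0.21166226  0.079     ]
 [ 0.48407184 -0.21731921  0.079     ]]
[[ 0.49258955 -0.07116232  0.07      ]
 [ 0.49010808 -0.07108538  0.07      ]]
tab [[0.59228185 0.04895937 0.08      ]
 [0.59738669 0.01486914 0.08      ]]
```

```bash
cat >> h.py <<'E'
def go(x,y,z,yaw=None):
    """shift needed in present tool axes (mm), turn about tool z (deg)"""
    s=r.get_state();p=np.array(s['ee_pos']);a=s['tcp_rot']
    M=R.from_euler('xyz',a,degrees=True).as_matrix()
    d=M.T@(np.array([x,y,z])-p)*1e3
    dy=0 if yaw is None else -((yaw-a[2]+180)%360-180)
    c,sn=np.cos(np.radians(dy)),np.sin(np.radians(dy))
    print('t',round(s['time_s'],2),'shift now',d.round(1),'turn z',round(dy,2),'shift after turn',np.round([c*d[0]+sn*d[1],-sn*d[0]+c*d[1],d[2]],1))
E
python3 - <<'E'
from fit import *
im=cv2.imread('pics/side0.png')[:,:,::-1]
print(fit('side',im,(195,228,232,278),[.591,.278,.23],.085),fit('side',im,(256,246,296,294),[.459,.2985,.02],.06))
# sterilizer plate corners in top image predicted for a guess
im=cv2.imread('pics/top0.png')[:,:,::-1]
hsv=cv2.cvtColor(np.ascontiguousarray(im),cv2.COLOR_RGB2HSV)[...,1].astype(float)
# edges of the plate: lower edge (x=-39) & upper edge in columns
lo=[];up=[]
for u in range(260,395,5):
    col=cv2.GaussianBlur(hsv,(1,3),0)[:,u]
    v0=int(232-(u-255)*.13)
    for arr,rng in((lo,range(v0+8,v0+45)),(up,range(v0-6,v0-45,-1))):
        for v in rng:
            st=1 if rng.step>0 else -1
            if col[v]<90<=col[v+st]:
                arr.append((u,v+st*(90-col[v])/(col[v+st]-col[v])));break
for nm,a in(('lo',lo),('up',up)):
    P=unproj('top',a,.03);f=np.polyfit(P[:,1],P[:,0],1);res=P[:,0]-np.polyval(f,P[:,1]);ok=abs(res)<.004
    f=np.polyfit(P[ok,1],P[ok,0],1);print(nm,len(a),ok.sum(),'yaw',-np.degrees(np.arctan(f[0])),'x at y=0.0534',np.polyval(f,.0534))
go(.591,.278,.15,113.0)
E
python3 -m creep '0 0 0 0 0 0 7;0 0 0 0 0 0 7;0 0 0 0 0 0 7;0 0 0 0 0 0 7;0 0 0 0 0 0 7;0 0 0 0 0 0 7;0 0 0 0 0 0 7;0 0 0 0 0 0 0'
python3 -c "
from h import *
go(.591,.278,.15,113.0)"
```

```text
(array([ 0.59380032,  0.27731467, 22.85295345]), np.float64(0.9549197355996223)) (array([0.46225367, 0.2976927 , 3.67531629]), np.float64(0.9454964224357643))
lo 27 27 yaw 8.619080666946388 x at y=0.0534 0.4368601396137741
up 26 25 yaw 8.621624190468014 x at y=0.0534 0.5156809916296432
t 0.1 shift now [-478.9 -280.5   93.3] turn z 49.37 shift after turn [-524.8  180.8   93.3]
time_s: 0.77
ee_pos: [0.2192, 0.6908, 0.2431]
tcp_rot: [-180.0, 0.1, 113.1]
wrist_force: [-0.1, 0.3, -0.3]
width: 1.0
t 0.77 shift now [-525.4  180.2   93.5] turn z 0.08 shift after turn [-525.2  180.9   93.5]
```

```bash

python3 -m creep '0 -20 7 0 0 0 0;0 -35 12 0 0 0 0;0 -38 13 0 0 0 0;0 -38 13 0 0 0 0;0 -38 13 0 0 0 0;0 -38 13 0 0 0 0;0 -38 13 0 0 0 0;0 -38 13 0 0 0 0;0 -38 13 0 0 0 0;0 -38 13 0 0 0 0' >/dev/null
python3 -m creep '0 -38 13 20 0 0 0;0 -38 13 20 0 0 0;0 -38 13 20 0 0 0;0 -30 11 20 0 0 0;0 -20 5 20 0 0 0;0 0 0 0 0 0 0'
python3 -c "
from h import *
go(.5925,.2776,.038,112.9)"
```

```text
time_s: 2.1
ee_pos: [0.5864, 0.2814, 0.1442]
tcp_rot: [-179.7, 0.2, 113.2]
wrist_force: [0.2, -0.3, 0.4]
width: 1.0
t 2.1 shift now [ -5.5   4.6 106.2] turn z 0.33 shift after turn [ -5.5   4.6 106.2]
```

```bash

python3 -m creep '0 -3 2 20 0 0 0;0 -2 2 25 0 0 0;0 0 0 25 0 0 0;0 0 0 20 0 0 0;0 0 0 10 0 0 0;0 0 0 6 0 0 0;0 0 0 0 0 0 0'
python3 -c "
from h import *
go(.5925,.2776,.038,112.9)
a=cams.capture('side')[200:300,170:270];b=cams.capture('top')[140:240,130:230]
crop(np.hstack([a,b]),0,0,200,100,4,'pics/c2.png')"
```

```text
time_s: 2.68
ee_pos: [0.5898, 0.2851, 0.0412]
tcp_rot: [-179.9, -0.0, 113.5]
wrist_force: [0.1, 0.2, 0.4]
width: 0.999
t 2.68 shift now [-8.  -0.5  3.2] turn z 0.58 shift after turn [-8.  -0.4  3.2]
```

View pics/c2.png

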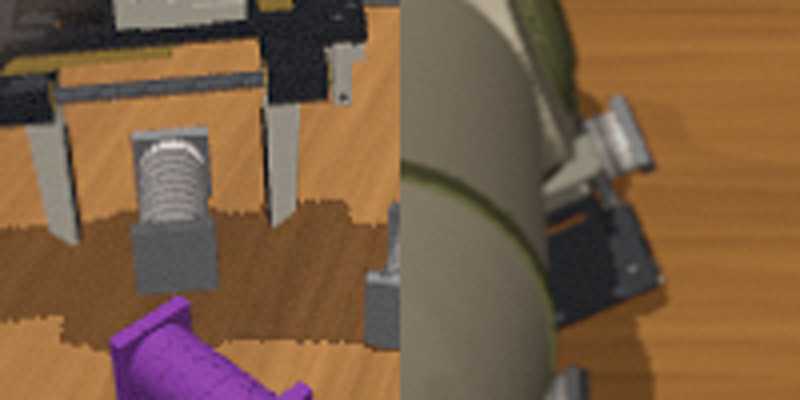

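The cartridge lies centred between the open fingers (side crop: cartridge at about (175,210), fingers at x≈60 and 285). I'll correct 8 mm along its axis, then grip.

```bash

python3 -m creep '0 -4 0 2 0 0 0.3;0 -4 0 1 0 0 0.3;0 0 0 0 0 0 0;0 0 0 0 0 0 0' 
python3 -c "
from h import *
go(.5925,.2776,.038,112.9)"
python3 -m creep '1 0 0 0 0 0 0;1 0 0 0 0 0 0;1 0 0 0 0 0 0;1 0 0 0 0 0 0;1 0 0 0 0 0 0;1 0 0 0 0 0 0;1 0 0 0 0 0 0;1 0 0 0 0 0 0' 25
python3 -m creep '1 0 0 0 0 0 0;1 0 0 0 0 0 0;1 0 0 -10 0 0 0;1 0 0 -30 0 0 0;1 0 0 -40 0 0 0;1 0 0 -30 0 0 0;1 0 0 -10 0 0 0;1 0 0 0 0 0 0' 
python3 -c "
from h import *
go(.4763,.0523,.16,98.6)"
```

```text
time_s: 3.12
ee_pos: [0.594, 0.2769, 0.0395]
tcp_rot: [180.0, 0.0, 112.7]
wrist_force: [0.2, -0.1, 0.1]
width: 1.0
t 3.12 shift now [ 1.2 -1.1  1.5] turn z -0.18 shift after turn [ 1.2 -1.1  1.5]
time_s: 3.78
ee_pos: [0.5935, 0.2774, 0.0389]
tcp_rot: [180.0, 0.0, 112.8]
wrist_force: [-0.3, -0.7, -0.2]
width: 0.473
time_s: 4.45
ee_pos: [0.5948, 0.278, 0.1624]
tcp_rot: [179.7, -0.0, 112.8]
wrist_force: [0.6, -0.2, -2.0]
width: 0.363
t 4.45 shift now [-162.3 -196.6    1.3] turn z 14.16 shift after turn [-205.4 -150.9    1.3]
```

```bash

python3 -m creep '1 0 0 0 0 0 7.08;1 0 0 0 0 0 7.08;1 -20 -14 0 0 0 0;1 -31 -23 0 0 0 0;1 -34 -25 0 0 0 0;1 -34 -25 0 0 0 0;1 -34 -25 0 0 0 0;1 -30 -22 0 0 0 0;1 -15 -11 0 0 0 0;1 -7 -6 0 0 0 0'
python3 -m creep '1 0 0 20 0 0 0;1 0 0 20 0 0 0;1 0 0 10 0 0 0;1 0 0 0 0 0 0;1 0 0 0 0 0 0'
python3 -c "
from h import *
go(.4763,.0523,.07,98.6)
a=cams.capture('side')[130:250,220:360];b=cams.capture('top')[170:290,240:380]
crop(np.hstack([a,b]),0,0,280,120,2.85,'pics/c3.png')"
```

```text
time_s: 5.28
ee_pos: [0.473, 0.0505, 0.158]
tcp_rot: [-179.8, 0.0, 98.4]
wrist_force: [-0.3, 0.0, -3.0]
width: 0.359
time_s: 5.7
ee_pos: [0.4754, 0.0541, 0.108]
tcp_rot: [-179.9, -0.0, 98.7]
wrist_force: [-0.0, -1.1, -1.4]
width: 0.362
t 5.7 shift now [-1.9  0.7 38. ] turn z 0.05 shift after turn [-1.9  0.7 38. ]
```

View pics/c3.png

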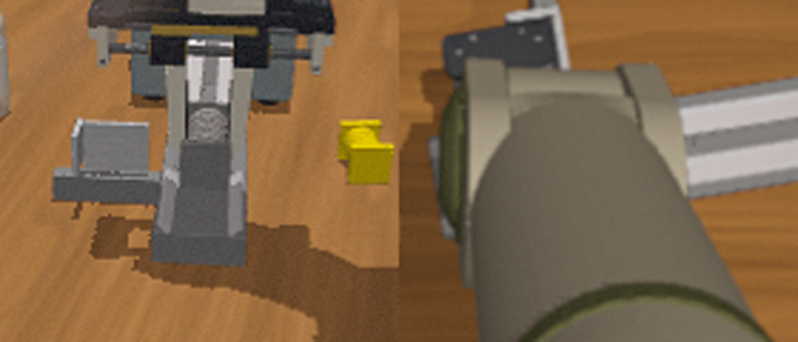

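Held level and over the trough's middle line (side crop: cap at (207,160) between the strips). Lowering with force checks.

```bash

python3 -m creep '1 -1 0 12 0 0 0;1 -1 1 12 0 0 0;1 0 0 9 0 0 0;1 0 0 3 0 0 0;1 0 0 0 0 0 0;1 0 0 0 0 0 0'
python3 -c "
from h import *
go(.4763,.0523,.069,98.6);print('at 28mm out:');go(.486-.1495*.028,-.012+.9888*.028,.0695,98.6)"
```

```text
time_s: 6.3
ee_pos: [0.477, 0.0518, 0.0732]
tcp_rot: [180.0, -0.0, 98.6]
wrist_force: [0.5, -0.3, -1.8]
width: 0.357
t 6.3 shift now [ 0.6 -0.6  4.2] turn z 0.0 shift after turn [ 0.6 -0.6  4.2]
at 28mm out:
t 6.3 shift now [-36.4  -0.6   3.7] turn z 0.0 shift after turn [-36.4  -0.6   3.7]
```

```bash

python3 -m creep '1 0 0 2 0 0 0;1 0 -0.5 1.5 0 0 0;1 0 0 0 0 0 0;1 -5 0 0 0 0 0;1 -6 0 0 0 0 0;1 -6 0 0 0 0 0;1 0 0 0 0 0 0;1 0 0 0 0 0 0'
python3 -m creep '1 -6 0 0 0 0 0;1 -6 0 0 0 0 0;1 -6 0 0 0 0 0;1 0 0 0 0 0 0;1 0 0 0 0 0 0'
python3 -c "
from h import *
go(.486-.1495*.028,-.012+.9888*.028,.0695,98.6)
a=cams.capture('side')[130:250,220:360];b=cams.capture('top')[170:290,240:380]
crop(np.hstack([a,b]),0,0,280,120,2.85,'pics/c4.png')"
```

```text
time_s: 6.97
ee_pos: [0.4791, 0.0341, 0.0695]
tcp_rot: [180.0, 0.0, 98.5]
wrist_force: [1.6, -0.1, -2.5]
width: 0.359
time_s: 7.38
ee_pos: [0.4817, 0.0165, 0.0694]
tcp_rot: [180.0, 0.0, 98.5]
wrist_force: [-0.3, 0.7, -2.1]
width: 0.36
t 7.38 shift now [-0.8 -0.  -0.1] turn z -0.06 shift after turn [-0.8 -0.  -0.1]
```

View pics/c4.png

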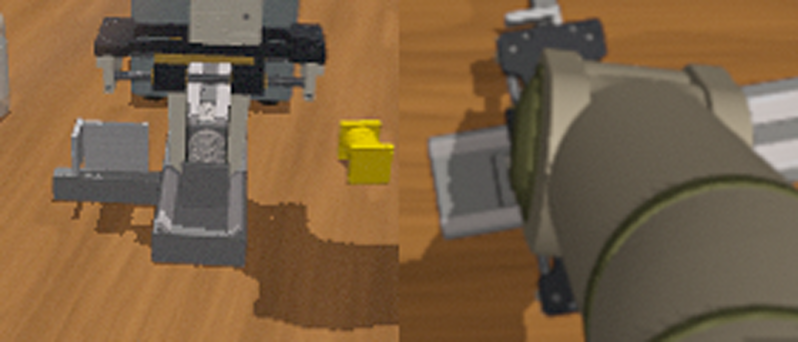

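Long cartridge's front is in the tube, no side force. Releasing, rising, moving behind it, closing the fingers.

```bash

python3 -m creep '0.35 0 0 0 0 0 0;0.35 0 0 0 0 0 0;0.35 0 0 0 0 0 0;0.35 0 0 0 0 0 0;0.35 0 0 -10 0 0 0;0.35 0 0 -20 0 0 0;0.35 0 0 -20 0 0 0;0.35 15 0 -5 0 0 0;1 25 0 0 0 0 0;1 25 0 0 0 0 0'
python3 -m creep '1 0 0 0 0 0 0;1 0 0 0 0 0 0;1 0 0 0 0 0 0;1 0 0 0 0 0 0;1 0 0 0 0 0 0;1 0 0 0 0 0 0'
python3 -c "
from h import *
go(.486-.1495*.095,-.012+.9888*.095,.072,98.6)
a=cams.capture('side')[130:250,220:360];b=cams.capture('top')[170:290,240:380]
crop(np.hstack([a,b]),0,0,280,120,2.85,'pics/c5.png')"
```

```text
time_s: 8.32
ee_pos: [0.4723, 0.0815, 0.1259]
tcp_rot: [179.9, -0.0, 98.5]
wrist_force: [1.2, 1.4, -1.1]
width: 0.554
time_s: 8.82
ee_pos: [0.472, 0.0804, 0.1245]
tcp_rot: [-180.0, 0.0, 98.5]
wrist_force: [0.0, 1.0, -0.4]
width: 0.128
t 8.82 shift now [ 1.5  0.  52.5] turn z -0.08 shift after turn [ 1.5  0.  52.5]
```

View pics/c5.png

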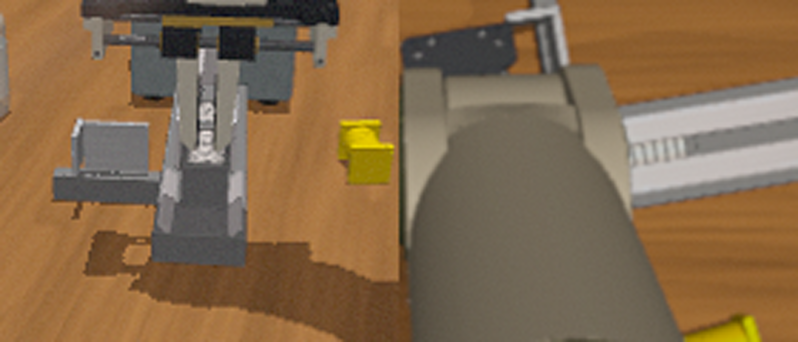

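The long cartridge stays in the trough with its rear cap at (203,185); the fingers are behind it. Lowering and pushing.

```bash

python3 -m creep '1 1 0 15 0 0 0;1 1 0 20 0 0 0;1 0 0 15 0 0 0;1 0 0 2 0 0 0;1 0 0 0 0 0 0;1 -8 0 0 0 0 0;1 -8 0 0 0 0 0;1 -6 0 0 0 0 0;1 -6 0 0 0 0 0;1 -6 0 0 0 0 0'
python3 -m creep '1 -6 0 0 0 0 0;1 -6 0 0 0 0 0;1 -6 0 0 0 0 0;1 -6 0 0 0 0 0;1 -6 0 0 0 0 0;1 -6 0 0 0 0 0;1 0 0 0 0 0 0;1 0 0 0 0 0 0'
python3 -c "
from h import *
go(.486-.1495*.020,-.012+.9888*.020,.072,98.6)
print(r.get_state()['wrist_force'])
a=cams.capture('side')[130:250,220:360];b=cams.capture('top')[170:290,280:420]
crop(np.hstack([a,b]),0,0,280,120,2.85,'pics/c6.png')"
```

```text
time_s: 9.75
ee_pos: [0.4771, 0.0494, 0.0731]
tcp_rot: [179.9, -0.0, 98.6]
wrist_force: [-1.2, 4.2, 3.6]
width: 0.001
time_s: 10.42
ee_pos: [0.482, 0.013, 0.0723]
tcp_rot: [-180.0, 0.0, 98.5]
wrist_force: [-0.4, -0.7, 0.5]
width: 0.009
t 10.42 shift now [-5.3  0.2  0.3] turn z -0.09 shift after turn [-5.3  0.2  0.3]
[-0.43114727 -0.7493632   0.51584208]
```

View pics/c6.png

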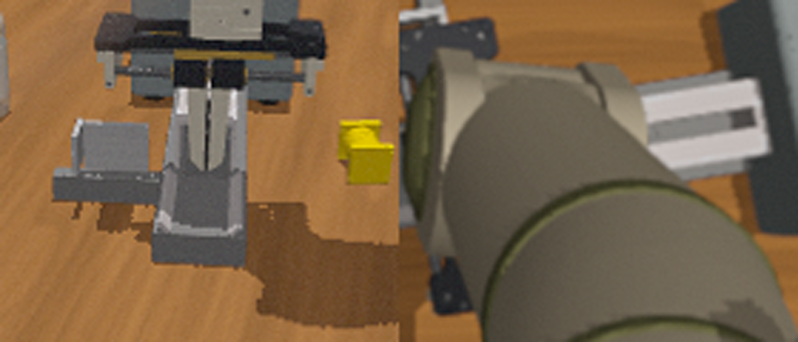

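The pushing fingers are at the gate line ((205,150) in the side crop) with little force. I'll push 6 mm more, retreat, and go for the short one.

```bash

python3 -m creep '1 -3 0 0 0 0 0;1 -3 0 0 0 0 0;1 0 0 0 0 0 0;1 10 0 0 0 0 0;1 10 0 -10 0 0 0;1 0 0 -25 0 0 0;0 0 0 -30 0 0 0;0 0 0 -20 0 0 3;0 0 0 0 0 0 3;0 0 0 0 0 0 0'
python3 -c "
from h import *
go(.4605,.298,.12,92.5)"
```

```text
time_s: 11.35
ee_pos: [0.4805, 0.029, 0.1586]
tcp_rot: [179.8, -0.0, 92.5]
wrist_force: [0.3, 0.0, 0.0]
width: 0.243
t 11.35 shift now [269.6  -8.2  38.8] turn z 0.02 shift after turn [269.6  -8.3  38.8]
```

```bash

python3 -m creep '0 20 0 0 0 0 0;0 32 -1 0 0 0 0;0 38 -1 0 0 0 0;0 38 -1 0 0 0 0;0 38 -1 0 0 0 0;0 38 -1 10 0 0 0;0 35 -1 10 0 0 0;0 20 -1 10 0 0 0;0 11 -1 9 0 0 0;0 0 0 0 0 0 0'
python3 -m creep '0 0 0 0 0 0 0;0 0 0 0 0 0 0'
python3 -c "
from h import *
go(.4605,.298,.038,92.5)
im=cams.capture('side')
from fit import fit
print(fit('side',im,(256,246,296,294),[.459,.2985,.02],.06))
a=im[200:300,200:340];b=cams.capture('top')[170:270,270:410]
crop(np.hstack([a,b]),0,0,280,100,2.85,'pics/c7.png')"
```

```text
time_s: 12.18
ee_pos: [0.4579, 0.2994, 0.1161]
tcp_rot: [-179.8, 0.1, 92.9]
wrist_force: [-0.3, -0.5, 0.8]
width: 0.96
time_s: 12.35
ee_pos: [0.46, 0.2952, 0.1185]
tcp_rot: [-180.0, 0.1, 92.5]
wrist_force: [0.6, 0.5, 0.6]
width: 1.0
t 12.35 shift now [ 2.9  0.6 80.5] turn z 0.0 shift after turn [ 2.9  0.6 80.5]
(array([0.46222989, 0.29716922, 3.32125281]), np.float64(0.9412673297166968))
```

View pics/c7.png

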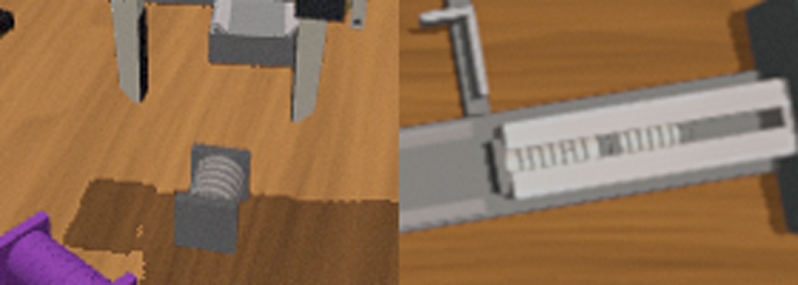

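The long cartridge is in the tube with its rear end at the mouth (top crop (505,165)) and the old one ahead of it. The short one lies between the open fingers. Lowering and gripping.

```bash

python3 -m creep '0 1 0 15 0 0 0;0 1 0.5 20 0 0 0;0 0 0 20 0 0 0;0 0 0 15 0 0 0;0 0 0 9 0 0 0;0 0 0 0 0 0 0;0 0 0 0 0 0 0'
python3 -c "
from h import *
go(.461,.298,.038,92.7)"
python3 -m creep '1 0 0 0 0 0 0;1 0 0 0 0 0 0;1 0 0 0 0 0 0;1 0 0 0 0 0 0;1 0 0 0 0 0 0;1 0 0 0 0 0 0;1 0 0 0 0 0 0;1 0 0 0 0 0 0;1 0 0 0 0 0 0;1 0 0 0 0 0 0' 25
python3 -m creep '1 0 0 -10 0 0 0;1 0 0 -30 0 0 0;1 0 0 -40 0 0 0;1 0 0 -30 0 0 0;1 0 0 -10 0 0 -3.5;1 0 0 0 0 0 -2.6;1 0 0 0 0 0 0;1 0 0 0 0 0 0' 
python3 -c "
from h import *
go(.4763,.0523,.12,98.6)"
```

```text
time_s: 13.03
ee_pos: [0.4605, 0.2985, 0.0397]
tcp_rot: [-180.0, 0.0, 92.5]
wrist_force: [-0.3, -1.1, 0.5]
width: 1.003
t 13.03 shift now [-0.5  0.5  1.7] turn z -0.17 shift after turn [-0.5  0.5  1.7]
time_s: 13.87
ee_pos: [0.4602, 0.2993, 0.0394]
tcp_rot: [180.0, 0.0, 92.6]
wrist_force: [0.9, 0.4, 0.2]
width: 0.359
time_s: 14.53
ee_pos: [0.4599, 0.2992, 0.1599]
tcp_rot: [180.0, -0.0, 98.6]
wrist_force: [-0.5, -0.6, -2.1]
width: 0.361
t 14.53 shift now [-246.6  -20.8   39.8] turn z 0.02 shift after turn [-246.6  -20.7   39.8]
```

```bash

python3 -m creep '1 -20 -2 0 0 0 0;1 -34 -3 0 0 0 0;1 -38 -3 0 0 0 0;1 -38 -3 0 0 0 0;1 -38 -3 0 0 0 0;1 -38 -3 10 0 0 0;1 -25 -3 10 0 0 0;1 -15 -1 10 0 0 0;1 -1 0 10 0 0 0;1 0 0 0 0 0 0'
python3 -m creep '1 0 0 0 0 0 0;1 0 0 0 0 0 0'
python3 -c "
from h import *
go(.4763,.0523,.0705,98.6)"
```

```text
time_s: 15.37
ee_pos: [0.4758, 0.0502, 0.1177]
tcp_rot: [-179.8, 0.0, 98.4]
wrist_force: [-0.6, -0.0, -1.4]
width: 0.359
time_s: 15.53
ee_pos: [0.4767, 0.0525, 0.1194]
tcp_rot: [-180.0, -0.0, 98.7]
wrist_force: [0.4, 0.3, -1.3]
width: 0.357
t 15.53 shift now [-0.1 -0.4 48.9] turn z 0.11 shift after turn [-0.1 -0.4 48.9]
```

```bash

python3 -m creep '1 0 -0.4 15 0 0 0;1 0 0 15 0 0 0;1 0 0 10 0 0 0;1 0 0 6 0 0 0;1 0 0 3 0 0 0;1 0 0 0 0 0 0;1 0 0 0 0 0 0'
python3 -m creep '1 -5 0 0 0 0 0;1 -6 0 0 0 0 0;1 -6 0 0 0 0 0;1 -6 0 0 0 0 0;1 -6 0 0 0 0 0;1 -6 0 0 0 0 0;1 -4 0 0 0 0 0;1 0 0 0 0 0 0'
python3 -c "
from h import *
go(.486-.1495*.028,-.012+.9888*.028,.0695,98.6)"
```

```text
time_s: 16.12
ee_pos: [0.4765, 0.052, 0.0707]
tcp_rot: [180.0, 0.0, 98.7]
wrist_force: [-0.2, 0.9, -1.7]
width: 0.362
time_s: 16.78
ee_pos: [0.4825, 0.0122, 0.0705]
tcp_rot: [180.0, 0.0, 98.6]
wrist_force: [-1.0, 0.4, -1.9]
width: 0.358
t 16.78 shift now [ 3.6 -0.1  1. ] turn z 0.03 shift after turn [ 3.6 -0.1  1. ]
```

```bash

python3 -m creep '0.35 0 0 0.5 0 0 0;0.35 0 0 0 0 0 0;0.35 0 0 0 0 0 0;0.35 0 0 0 0 0 0;0.35 0 0 -10 0 0 0;0.35 0 0 -20 0 0 0;0.35 0 0 -20 0 0 0;0.35 15 0 -5 0 0 0;1 22 0 0 0 0 0;1 20 0 0 0 0 0'
python3 -m creep '1 0 0 0 0 0 0;1 0 0 0 0 0 0;1 0 0 0 0 0 0;1 0 0 0 0 0 0;1 0 0 0 0 0 0;1 0 0 0 0 0 0;1 0 0 0 0 0 0'
python3 -c "
from h import *
go(.486-.1495*.082,-.012+.9888*.082,.072,98.6)"
```

```text
time_s: 17.62
ee_pos: [0.4739, 0.0703, 0.1263]
tcp_rot: [179.9, -0.0, 98.6]
wrist_force: [0.6, -1.1, -0.7]
width: 0.553
time_s: 18.2
ee_pos: [0.4737, 0.0691, 0.1249]
tcp_rot: [-180.0, 0.0, 98.6]
wrist_force: [-0.2, 0.2, 0.4]
width: 0.055
t 18.2 shift now [-0.   0.  52.9] turn z 0.05 shift after turn [-0.   0.  52.9]
```

```bash

python3 -m creep '1 0 0 15 0 0 0;1 0 0 20 0 0 0;1 0 0 15 0 0 0;1 0 0 3 0 0 0;1 -8 0 0 0 0 0;1 -8 0 0 0 0 0;1 -6 0 0 0 0 0;1 -6 0 0 0 0 0;1 -6 0 0 0 0 0;1 -6 0 0 0 0 0'
python3 -m creep '1 -5 0 0 0 0 0;1 -5 0 0 0 0 0;1 -5 0 0 0 0 0;1 -5 0 0 0 0 0;1 -3 0 0 0 0 0;1 0 0 0 0 0 0;1 0 0 0 0 0 0'
python3 -c "
from h import *
go(.486-.1495*.0105,-.012+.9888*.0105,.072,98.6)"
```

```text
time_s: 19.03
ee_pos: [0.48, 0.0301, 0.0725]
tcp_rot: [179.9, -0.0, 98.7]
wrist_force: [-0.0, 6.9, 5.4]
width: 0.005
time_s: 19.62
ee_pos: [0.4835, 0.007, 0.0722]
tcp_rot: [179.9, 0.0, 98.7]
wrist_force: [0.4, 1.0, 1.2]
width: 0.006
t 19.62 shift now [-8.6 -0.4  0.2] turn z 0.07 shift after turn [-8.6 -0.4  0.2]
```

```bash

for i in 1; do python3 -m creep '1 -1.5 0 0 0 0 0;1 -1.5 0 0 0 0 0;1 0 0 0 0 0 0'; done
python3 -m creep '1 -1 0 0 0 0 0;1 -1 0 0 0 0 0;1 0 0 0 0 0 0'
python3 -c "
from h import *
go(.486-.1495*.0105,-.012+.9888*.0105,.072,98.6)
b=cams.capture('top')[170:290,280:440];crop(b,0,0,160,120,4,'pics/c8.png')"
```

```text
time_s: 19.87
ee_pos: [0.4837, 0.0048, 0.0721]
tcp_rot: [180.0, -0.0, 98.7]
wrist_force: [-0.3, 4.1, 1.7]
width: 0.006
time_s: 20.12
ee_pos: [0.484, 0.0029, 0.072]
tcp_rot: [180.0, -0.0, 98.8]
wrist_force: [-0.8, 5.1, 4.0]
width: 0.005
t 20.12 shift now [-4.6 -0.2  0. ] turn z 0.15 shift after turn [-4.6 -0.2  0. ]
```

View pics/c8.png

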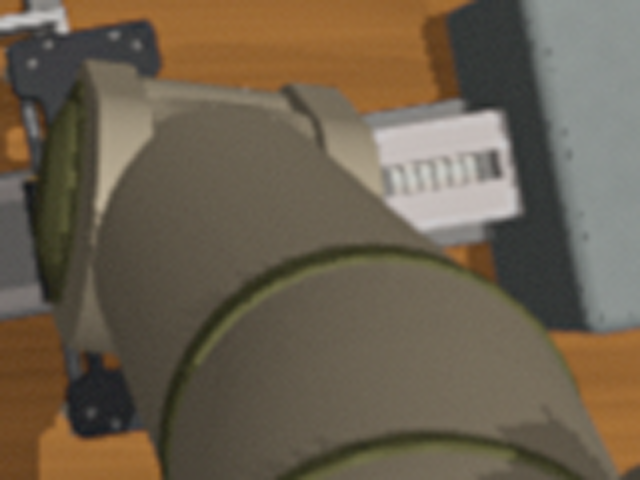

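The old cartridge's cap is at (488,165), close to the closed end near (505,160). I'll push on in 1 mm steps until the force rises.

```bash

python3 -m creep '1 -1 0 0 0 0 0;1 -1 0 0 0 0 0;1 0 0 0 0 0 0'|sed -n 2,4p
python3 -m creep '1 -1 0 0 0 0 0;1 0 0 0 0 0 0'|sed -n 2,4p
python3 -m creep '1 -1 0 0 0 0 0;1 0 0 0 0 0 0'|sed -n 2,4p
```

```text
ee_pos: [0.4842, 0.0015, 0.072]
tcp_rot: [-180.0, -0.1, 98.8]
wrist_force: [-0.7, 8.2, 4.4]
ee_pos: [0.4842, 0.0014, 0.072]
tcp_rot: [-180.0, -0.1, 98.8]
wrist_force: [-2.0, 10.9, 6.1]
ee_pos: [0.4842, 0.0014, 0.072]
tcp_rot: [-180.0, -0.2, 98.9]
wrist_force: [-2.9, 15.0, 6.1]
```

```bash

python3 -m creep '1 -1 0 0 0 0 0;1 0 0 0 0 0 0;1 0 0 0 0 0 0'|sed -n 2,4p
python3 -m creep '1 5 0 0 0 0 0;1 10 0 0 0 0 0;1 15 0 0 0 0 0;1 5 0 -20 0 0 0;1 0 0 -35 0 0 0;1 0 0 -35 0 0 0;1 35 0 0 0 0 0;1 40 0 0 0 0 0;1 40 0 0 0 0 0;1 40 0 0 0 0 0'
python3 -m creep '1 30 0 0 0 0 0;1 0 0 0 0 0 0'
python3 - <<'E'
from h import *
im=cams.capture('top')
b=im[170:260,270:420]
crop(b,0,0,150,90,5.3,'pics/c9.png')
c,s=np.cos(np.radians(8.6)),np.sin(np.radians(8.6))
def W(x,y,z): return [.486+c*x-s*y,-.012+s*x+c*y,z]
for y,z in((-202,50),(-202,70),(-142,70),(-57,70),(3,70),(0,79),(-202,79)):
    print(y,z,((proj('top',W(0,y/1e3,z/1e3))[0]-[270,170])*5.3).round())
E
```

```text
ee_pos: [0.4842, 0.0013, 0.0721]
tcp_rot: [-180.0, -0.2, 99.0]
wrist_force: [-2.3, 18.7, 7.4]
time_s: 21.83
ee_pos: [0.4556, 0.1866, 0.1622]
tcp_rot: [179.9, 0.0, 98.6]
wrist_force: [-0.4, 0.2, -0.5]
width: 0.004
time_s: 22.0
ee_pos: [0.4502, 0.2215, 0.1615]
tcp_rot: [180.0, -0.1, 99.1]
wrist_force: [0.2, 0.2, 0.1]
width: 0.003
-202 50 [694. 219.]
-202 70 [711. 216.]
-142 70 [561. 240.]
-57 70 [348. 275.]
3 70 [197. 300.]
0 79 [208. 298.]
-202 79 [719. 214.]
```

View pics/c9.png

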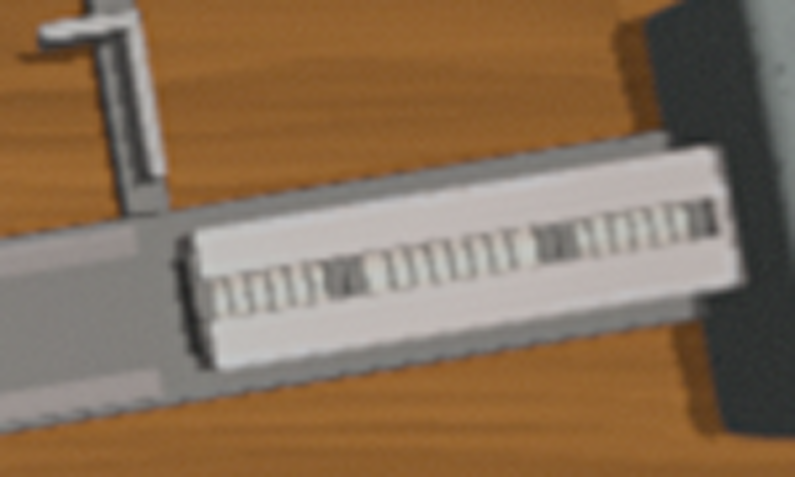

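All three are end to end: the joints at (560,240) and (347,278) match the predicted home positions, and the last cap is at the mouth. Now the gate.

```bash

python3 - <<'E'
from h import *
c,s=np.cos(np.radians(8.6)),np.sin(np.radians(8.6))
W=lambda x,y:(.486+c*x-s*y,-.012+s*x+c*y)
print('bottle',unproj('top',[(360,107)],.01)[0],'stapler',unproj('top',[(256,103)],.04)[0],'start',W(.155,.026))
go(*W(.155,.026),.085,98.6);go(*W(.0575,.026),.085,98.6)
E
```

```text
bottle [ 0.75420675 -0.14214376  0.01      ] stapler [0.75620237 0.09238055 0.04      ] start (np.float64(0.6353693201327495), np.float64(0.036885644140997126))
t 22.05 shift now [-208.   154.1   76.5] turn z 0.42 shift after turn [-206.9  155.6   76.5]
t 22.05 shift now [-207.3   56.6   76.5] turn z 0.42 shift after turn [-206.9   58.1   76.5]
```

```bash

python3 -m creep '1 -20 15 0 0 0 0.4;1 -35 26 0 0 0 0;1 -35 26 0 0 0 0;1 -35 26 0 0 0 0;1 -35 26 0 0 0 0;1 -28 22 0 0 0 0;1 -19 15 0 0 0 0;1 0 0 0 0 0 0;1 0 0 0 0 0 0'
python3 -c "
from h import *
go(.6354,.0369,.085,98.6)"
```

```text
time_s: 22.8
ee_pos: [0.6303, 0.035, 0.1614]
tcp_rot: [-180.0, 0.1, 98.0]
wrist_force: [-0.5, 0.4, -0.2]
width: 0.004
t 22.8 shift now [ 1.3  5.3 76.4] turn z -0.57 shift after turn [ 1.2  5.3 76.4]
```

```bash

python3 -m creep '1 1 5 10 0 0 -0.5;1 0 0 20 0 0 0;1 0 0 20 0 0 0;1 0 0 18 0 0 0;1 0 0 8 0 0 0;1 0 0 0 0 0 0;1 0 0 0 0 0 0'|sed -n 2,4p
python3 -m creep '1 0 -6 0 0 0 0;1 0 -8 0 0 0 0;1 0 -8 0 0 0 0;1 0 -8 0 0 0 0;1 0 -8 0 0 0 0;1 0 -8 0 0 0 0;1 0 -8 0 0 0 0;1 0 -8 0 0 0 0;1 0 0 0 0 0 0'|sed -n 2,4p
python3 -c "
from h import *
go(.5390,.0223,.085,98.6)"
```

```text
ee_pos: [0.6347, 0.0406, 0.0857]
tcp_rot: [-179.9, -0.0, 98.9]
wrist_force: [-0.2, -0.4, -0.0]
ee_pos: [0.5718, 0.0301, 0.0859]
tcp_rot: [-179.9, -0.0, 98.8]
wrist_force: [-0.4, -0.6, 0.0]
t 24.13 shift now [ -2.7 -33.6   1. ] turn z 0.19 shift after turn [ -2.8 -33.6   1. ]
```

```bash

python3 -m creep '1 -1 -8 0 0 0 0;1 0 -8 0 0 0 0;1 0 -6 0 0 0 0;1 0 -4 0 0 0 0'|sed -n 2,4p
python3 -c "
from h import *
go(.5390,.0223,.085,98.6)
a=cams.capture('side')[130:230,220:340];crop(a,0,0,120,100,5,'pics/c10.png')"
```

```text
ee_pos: [0.5473, 0.0254, 0.0858]
tcp_rot: [-180.0, -0.0, 98.8]
wrist_force: [1.2, 1.5, 0.8]
t 24.47 shift now [-1.8 -8.6  0.8] turn z 0.2 shift after turn [-1.9 -8.6  0.8]
```

View pics/c10.png

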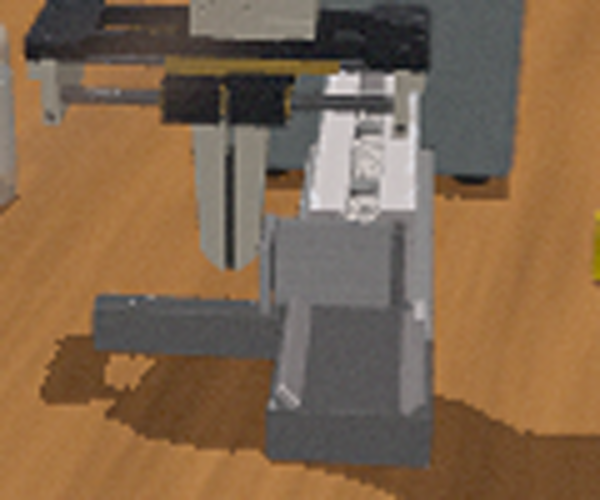

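The fingers push the tab and the gate covers most of the mouth, with a dark gap left at (397,260). I'll push until it stops.

```bash

python3 -m creep '1 0 -3 0 0 0 0;1 0 -3 0 0 0 0;1 0 -2 0 0 0 0;1 0 0 0 0 0 0'|sed -n 2,4p
python3 -m creep '1 0 -2 0 0 0 0;1 0 0 0 0 0 0'|sed -n 2,4p
python3 -m creep '1 0 -1.5 0 0 0 0;1 0 0 0 0 0 0'|sed -n 2,4p
```

```text
ee_pos: [0.5399, 0.0242, 0.0858]
tcp_rot: [-180.0, -0.0, 98.8]
wrist_force: [0.8, -0.2, -0.2]
ee_pos: [0.5383, 0.0239, 0.0859]
tcp_rot: [180.0, 0.0, 98.8]
wrist_force: [0.3, 0.1, -0.0]
ee_pos: [0.5381, 0.0239, 0.0861]
tcp_rot: [179.9, 0.0, 98.8]
wrist_force: [4.8, 1.2, -2.0]
```

```bash

python3 -m creep '1 0 -1.5 0 0 0 0;1 0 0 0 0 0 0'|sed -n 2,4p
python3 -m creep '1 0 -1.5 0 0 0 0;1 0 0 0 0 0 0'|sed -n 2,4p
python3 -m creep '1 0 8 0 0 0 0;1 0 15 0 0 0 0;1 0 10 -20 0 0 0;1 0 0 -35 0 0 0;1 0 0 -35 0 0 0;1 38 0 0 0 0 0;1 38 0 0 0 0 0;1 38 0 0 0 0 0;1 38 0 0 0 0 0;1 38 0 0 0 0 0'
python3 - <<'E'
from h import *
a=cams.capture('side')[140:240,240:340];t=cams.capture('top');b=t[160:260,240:340]
crop(np.hstack([a,b]),0,0,200,100,4,'pics/c11.png')
cv2.imwrite('pics/top_end.png',t[:,:,::-1])
i0=cv2.imread('pics/top0.png')[:,:,::-1]
for n,(x0,y0,x1,y1) in dict(mug=(130,75,195,140),stapler=(235,65,275,140),bottle=(340,70,392,122)).items():
    print(n,np.abs(t[y0:y1,x0:x1].astype(int)-i0[y0:y1,x0:x1]).mean())
E
```

```text
ee_pos: [0.538, 0.0239, 0.0862]
tcp_rot: [179.7, 0.0, 98.8]
wrist_force: [8.0, 1.8, -6.0]
ee_pos: [0.5379, 0.0238, 0.0864]
tcp_rot: [179.6, 0.1, 98.8]
wrist_force: [12.1, 2.4, -8.2]
time_s: 26.35
ee_pos: [0.5363, 0.2173, 0.1759]
tcp_rot: [-179.9, 0.0, 98.8]
wrist_force: [1.1, 0.1, 0.1]
width: 0.007
mug 2.5639447731755425
stapler 1.7714444444444444
bottle 1.2588757396449703
```

```bash

python3 - <<'E'
from h import *
t=cv2.cvtColor(cv2.imread('pics/top_end.png'),cv2.COLOR_BGR2GRAY)
c,s=np.cos(np.radians(8.6)),np.sin(np.radians(8.6))
W=lambda x,y,z:(.486+c*x-s*y,-.012+s*x+c*y,z)
X=np.arange(20,61,2)
for y in(.026,.0355):
    u=proj('top',[W(x/1e3,y,.08) for x in X]).astype(np.float32)
    print(dict(zip(X.tolist(),cv2.remap(t,u[:,:1],u[:,1:],cv2.INTER_LINEAR).ravel().tolist())))
r.job_done()
E
```

```text
{20: 125, 22: 131, 24: 138, 26: 140, 28: 139, 30: 136, 32: 124, 34: 124, 36: 169, 38: 168, 40: 134, 42: 91, 44: 81, 46: 83, 48: 86, 50: 89, 52: 87, 54: 85, 56: 81, 58: 82, 60: 82}
{20: 126, 22: 134, 24: 139, 26: 142, 28: 143, 30: 141, 32: 128, 34: 140, 36: 172, 38: 176, 40: 154, 42: 117, 44: 103, 46: 104, 48: 103, 50: 104, 52: 113, 54: 113, 56: 112, 58: 109, 60: 108}
the job is handed in; nothing more can be done
```

I loaded the long cartridge and then the short one, pushed all three home and slid the gate shut. I handed the job in at about 26.5 s of the 72 s allowed.

- **Cartridges:** The last push stopped moving while the force rose to about 19 N. The top picture then showed the joints between cartridges where they should be, near 57 mm and 142 mm in from the mouth.
- **Gate:** It stopped moving while the force rose to about 12 N. In the final top picture the tab's outer face is at about x = 40 mm, which is the shut position.
- **Bystanders:** The top view around the mug, stapler and bottle barely changed between the first and last pictures, so I take them as not moved.
- **Not checked by eye:** I had reached the 12-picture viewing limit, so I judged the closed gate from pixel values only. No check failed. When the last push stopped, my estimate of the fingers' position was about 3 mm short of the expected 10.5 mm from the mouth. I put that down to finger thickness and camera error, as the picture afterwards and the gate closing both agree with the cartridges being home.

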